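# Close the back of a picture frame

## Robot

A 6-joint arm with a two-finger parallel gripper is mounted at the origin on a cart in front of the work surface, level with it; the furniture and walls round the work are solid. World frame = base frame: x ahead of the robot, y to its left, z up, the work surface at z = 0. Lengths are in mm, angles in degrees, forces in N, time in s.
With the tool pointing down it reaches from about 350 to 850 mm from the base axis. Payload 8.1 kg.
Tool frame: the origin (TCP) lies where the fingers leave the gripper's body, on its centre line; the fingertips stand 73 mm ahead of it and the grasp point (between the pads) lies 54 mm ahead of it; z points along the fingers, y is the line along which they close (so a half turn about z gives the same grasp; the last joint's range is limited). The gripper opens to 85 mm and grips with 20 to 120 N. Pads are 22 mm wide; open, the fingers measure 114 mm over their backs; the gripper's body (76 mm by 85 mm) begins 54 mm behind the grasp point. The pads swing forward as they close: fully open they stand 13 mm farther back than shut.
Start: joints at [-81.44, 7.471, 85.268, -0, 87.261, -4.893], TCP at [139.609, -583.537, 303.892] pointing down, gripper open.
Joint ranges: [-169.43, 169.43], [-51.17, 129.36], [1.28, 143.12], [-76.62, 256.62], [0, 156.53], [-152.29, 152.29]. Speed limits (degrees/s): [136.94, 136.94, 159.86, 180, 180, 180].

## Interface

Orientations are given as [roll, pitch, yaw] about the fixed x, y, z axes, in that order (R = Rz(yaw) Ry(pitch) Rx(roll)).
In Python, from bench import sense, optics, r gives the robot as it stands.
- The arm moves only by the tool servo_tool, never from a script. Its argument "plan" is a list that holds one entry, the list of rows, each a list of 5 numbers: the shift along the world's x, y, z in m, then the turn about the world's z in degrees, then the finger opening in m, from 0 to 0.0854. A call has 1 to 10 rows; each row shifts and turns the commanded pose from where the row before left it; what a row does not reach is not made up. A row lasts 1/10 s, in which the tool goes at most 50 mm and 8.59 degrees, less where a joint would pass 70% of its speed; a pose out of reach is approached as far as the arm can. A call is refused whole if a number of a shift passes 0.05 or a number of a turn 8.59, either way. A call with a gripper value outside its range is refused whole. The fingers move at their own pace and stop on an object; "force" is the grip in N (left out, the last holds). Time passes only in rows, so rows that do not move let the fingers close. It gives the time, the measured TCP pose, the force, the opening and the grip force at its end, in the units of the state.
- sense(): the state, without advancing time (a new reading comes with each control period).
- optics.snapshot(name): name is "side" or "top" or "wrist"; returns a dict with "frame" (420x560x3 uint8, blue, green, red), "fx", "fy", "cx", "cy" (pixels), "cam_to_world" (4x4, takes a point from camera to world coordinates). Camera axes: x right, y down, z forward; pixel columns grow to the right and rows downward; lengths in mm; the calibration is good to about 2 mm. A picture is of the moment at which its call begins. There is no depth.
- r.hand_in(): hands the job in; it is judged then, once.
The state is a dict: "time": time; "joint_pos": joint angles; "qd": joint speeds; "joint_efforts": joint torques, N m; "tool_pos": TCP position; "tcp_rot": TCP orientation; "ft_force": force on the tool from outside, world axes, zero at the start; "wrist_torque": the same for the moment, N m; "finger_gap": finger opening in mm; "grip_force": force on a finger pad.
Only numpy, scipy, OpenCV 4.12 (cv2) and the standard library are available. Lean on these libraries where they do the work, as an engineer would, in place of code of your own. Each camera call takes 0.05 s, during which the arm holds its last target. There are 200 camera calls.

## Task

The picture frame lies face down with its backing board in, held in place for now by a wooden block used as a weight. Fasten the board by pressing the four bent-up steel tabs down flat on it, each lightly with the fingertips and one after the other, crosswise so that the board beds evenly: first the tab at the top rail (the one with the hanger), then the bottom one opposite, then the left one and last the right one, left and right as seen with the hanger at the top. Pick nothing up; do not shift the frame, and leave the block and everything else where it lies.

Things in the scene. Friction and masses are not known exactly. Their poses are not given: they have to be found in the camera images.
- frame: picture frame lying loose face down, turned any way: bare wooden rails 22 mm wide, 20 mm high, round a brown backing board with its top 17 mm above the table; 280 mm long (x) by 230 mm wide (y), 0.9 kg. Origin on the table under its centre, z up; +x toward its top rail (with the hanger), +y toward its left rail as seen with the hanger at the top
- hanger (a point): steel saw-tooth hanger strip, 55 mm long, nailed flat on the middle of the frame's top rail; the point is its centre. The bottom rail has a round black rubber bumper, 3 mm high, at each end.
- tab_top (a joint): bend of the steel tab inside the frame's top rail, beside the saw-tooth hanger, rad: 0 = flat on the board, 0.35 to 0.55 at the start. 29 mm long, 16 wide, 2 thick, end curled up into a roll 5 thick; hinge line along the rail's inner edge at frame x = +118 mm, y = 0, 18.2 mm above the table, end toward the frame's centre. About 1.5 N on the end bends it, it stays put; flat, it stops on the board, which gives a mm; roll top then 22 mm above the table
- tab_top_pad (a point): spot to press on the top tab: top of its curled end, 26.5 mm from its hinge line and 4 mm above it when flat; it moves with the tab
- tab_bottom (a joint): bend of the steel tab inside the bottom rail, between the two rubber bumpers, rad: 0 = flat on the board, 0.35 to 0.55 at the start. 29 mm long, 16 wide, 2 thick, end curled up into a roll 5 thick; hinge line along the rail's inner edge at frame x = -118 mm, y = 0, 18.2 mm above the table, end toward the frame's centre. About 1.5 N on the end bends it, it stays put; flat, it stops on the board, which gives a mm; roll top then 22 mm above the table
- tab_bottom_pad (a point): spot to press on the bottom tab: top of its curled end, 26.5 mm from its hinge line and 4 mm above it when flat; it moves with the tab
- tab_left (a joint): bend of the steel tab inside the left rail, as seen with the hanger at the top, rad: 0 = flat on the board, 0.35 to 0.55 at the start. 29 mm long, 16 wide, 2 thick, end curled up into a roll 5 thick; hinge line along the rail's inner edge at frame x = 0, y = +93 mm, 18.2 mm above the table, end toward the frame's centre. About 1.5 N on the end bends it, it stays put; flat, it stops on the board, which gives a mm; roll top then 22 mm above the table
- tab_left_pad (a point): spot to press on the left tab: top of its curled end, 26.5 mm from its hinge line and 4 mm above it when flat; it moves with the tab
- tab_right (a joint): bend of the steel tab inside the right rail, as seen with the hanger at the top, rad: 0 = flat on the board, 0.35 to 0.55 at the start. 29 mm long, 16 wide, 2 thick, end curled up into a roll 5 thick; hinge line along the rail's inner edge at frame x = 0, y = -93 mm, 18.2 mm above the table, end toward the frame's centre. About 1.5 N on the end bends it, it stays put; flat, it stops on the board, which gives a mm; roll top then 22 mm above the table
- tab_right_pad (a point): spot to press on the right tab: top of its curled end, 26.5 mm from its hinge line and 4 mm above it when flat; it moves with the tab
- block: wooden sanding block, 48x76x27 mm, set loose on the middle of the backing board as a weight; origin at the centre of its underside; its long side along its y. Not to be moved.
- tape_1: roll of masking tape lying flat, 104 mm across, 25 mm high; loose on the table beside the frame, not to be moved; origin at the centre of its underside
- eraser: grey putty eraser, 22x42x12 mm; loose on the table beside the frame, not to be moved; origin at the centre of its underside
- marker: white marker with a green cap, 17x135x16 mm; loose on the table beside the frame, not to be moved; origin at the centre of its underside

How it is judged:
By the outcome, as a careful person would: the job done as asked, in the order asked, and still so for the second after the job is handed in, with the robot touching nothing.
It also fails if it takes over 54 s, if anything falls off the work surface, if the arm or the gripper's body presses on something with over 40 N, if the wrist force passes 120 N, or if a joint passes its speed limit or range.

## Working session

There is one attempt and no reset: what is moved stays moved. The work goes in short steps, Python scripts to look and compute and a tool call to move; the robot and the scene stay as the last step left them, time stands still between calls to the robot, and variables do not carry over. Pictures are saved under pics/ and viewed, at most 10 in all, crops included, and the job is handed in when it is done.

Besides the shell and the picture viewer there is one more tool, called as name(argument=value, ...), one argument or row to a line, values as JSON. servo_tool: Moves the arm, as the interface text tells. Its arguments: {"type":"object","properties":{"plan":{"type":"array"},"force":{"type":"number"}},"required":["plan"]}

```bash
mkdir -p pics
cat > h.py <<'E'
import numpy as np,cv2
from bench import sense,optics,r
def ray(s,u,v,z):
    T=np.array(s["cam_to_world"]);d=T[:3,:3]@np.array([(u-s["cx"])/s["fx"],(v-s["cy"])/s["fy"],1]);o=T[:3,3]
    return o+d*(z-o[2])/d[2]
def px(s,p):
    T=np.linalg.inv(np.array(s["cam_to_world"]));q=T[:3,:3]@np.array(p,float)+T[:3,3]
    return s["fx"]*q[0]/q[2]+s["cx"],s["fy"]*q[1]/q[2]+s["cy"]
E
python3 - <<'E'
from h import *
import pickle
print(sense())
for n in("top","side"):
    s=optics.snapshot(n);cv2.imwrite(f"pics/{n}0.png",s["frame"]);pickle.dump(s,open(n+".pkl","wb"));print(n,s["fx"],np.round(s["cam_to_world"],3).tolist())
E
```

```text
{'time': 0.0, 'joint_pos': array([-8.14393466e+01,  7.51701959e+00,  8.53288066e+01,  3.75823460e-04,
        8.72614612e+01, -4.89343532e+00]), 'qd': array([-0.02048447, -0.10335699,  0.03677691,  0.0680019 , -0.01637156,
       -0.01151224]), 'joint_efforts': array([-1.34418701e-04, -5.69392061e+01, -5.00562823e+01, -3.84221694e-04,
        1.46655750e-02, -1.64530832e-05]), 'tool_pos': array([ 139.5579129 , -583.12049683,  302.82890753]), 'tcp_rot': array([-1.79893136e+02, -9.52589086e-03,  1.34540616e+01]), 'ft_force': array([-0.59404105, -0.32010457,  0.37254351]), 'wrist_torque': array([-0.0356278 ,  0.02192428,  0.03140249]), 'grip_force': 0.0, 'finger_gap': 85.79935895793515}
top 457.4977446404491 [[0.029, -0.981, 0.192, 321.114], [-0.999, -0.033, -0.017, 45.491], [0.023, -0.191, -0.981, 1259.364], [0.0, 0.0, 0.0, 1.0]]
side 480.95293768583326 [[0.969, -0.178, 0.171, 360.17], [-0.246, -0.651, 0.718, -775.725], [-0.017, -0.738, -0.674, 816.516], [0.0, 0.0, 0.0, 1.0]]
```

View pics/top0.png

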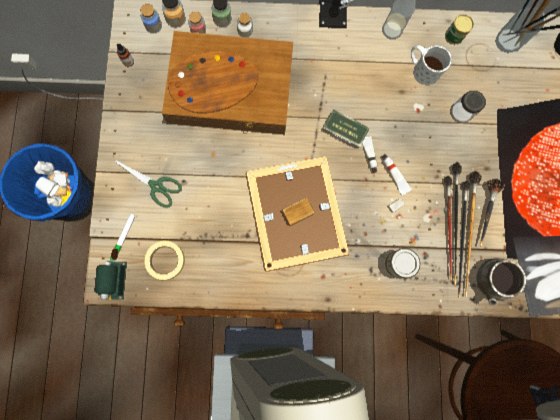

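View pics/side0.png

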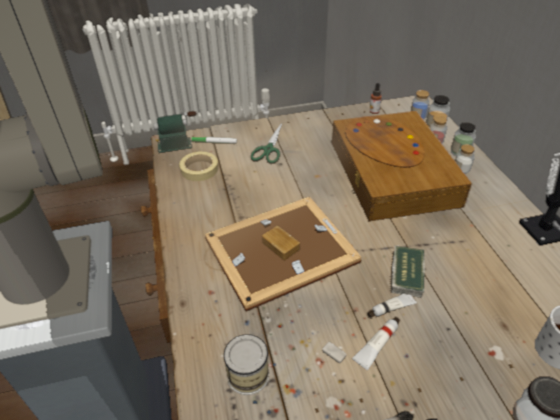

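The top view shows the frame centred near (297,213). The rubber bumpers are at (269,265) and (344,250), so the hanger rail is the far one at about (288,165). The tabs are near (289,176) top, (305,248) bottom, (268,217) left and (327,207) right, and the block is at (298,211).

Run:
```python
from h import *
import pickle
C={}
for n,box in(("top",(235,145,360,280)),("side",(195,190,370,310))):
    s=pickle.load(open(n+".pkl","rb"));f=s["frame"]
    hsv=cv2.cvtColor(f,cv2.COLOR_BGR2HSV);m0=np.zeros(f.shape[:2],np.uint8);m0[box[1]:box[3],box[0]:box[2]]=255
    v=hsv[...,2]
    b=((v<125)&(m0>0)).astype(np.uint8)*255
    b=cv2.morphologyEx(b,cv2.MORPH_OPEN,np.ones((5,5)))
    c=max(cv2.findContours(b,0,2)[0],key=cv2.contourArea)
    hull=cv2.convexHull(c)[:,0]
    P=np.array([ray(s,u,w,18.5)[:2] for u,w in hull],np.float32)
    (cx,cy),(w,h),a=cv2.minAreaRect(P);print(n,"board",cx,cy,w,h,a)
    inner=cv2.fillConvexPoly(np.zeros_like(b),hull,255)
    g=((hsv[...,1]<90)&(v>110)&(inner>0)).astype(np.uint8)
    k,l,st,ce=cv2.connectedComponentsWithStats(g)
    for i in range(1,k):
        if st[i,4]>12:print(" grey",np.round(ce[i],1),st[i,2:],np.round(ray(s,*ce[i],24)[:2],1))
    y=((hsv[...,1]>120)&(v>=110)&(cv2.erode(inner,np.ones((7,7)))>0)).astype(np.uint8)
    k,l,st,ce=cv2.connectedComponentsWithStats(y)
    for i in range(1,k):
        if st[i,4]>60:print(" block",np.round(ce[i],1),st[i,2:],np.round(ray(s,*ce[i],38)[:2],1))
    d=((v<70)&(m0>0)&(cv2.dilate(inner,np.ones((5,5)))==0)).astype(np.uint8)
    k,l,st,ce=cv2.connectedComponentsWithStats(d)
    for i in range(1,k):
        if st[i,4]>3:print(" dark",np.round(ce[i],1),st[i,4],np.round(ray(s,*ce[i],22)[:2],1))
    crop=f[box[1]:box[3],box[0]:box[2]];z=4.4
    cv2.imwrite(f"pics/{n}1.png",cv2.resize(crop,None,fx=z,fy=z,interpolation=cv2.INTER_CUBIC))
```

```text
Traceback (most recent call last):
ValueError: max() iterable argument is empty
```

```bash
cat > m.py <<'E'
from h import *
import pickle
for n,box in(("top",(235,145,360,280)),("side",(195,190,370,310))):
    s=pickle.load(open(n+".pkl","rb"));f=s["frame"]
    hsv=cv2.cvtColor(f,cv2.COLOR_BGR2HSV);m0=np.zeros(f.shape[:2],np.uint8);m0[box[1]:box[3],box[0]:box[2]]=255
    v=hsv[...,2]
    crop=f[box[1]:box[3],box[0]:box[2]];z=4.4
    cv2.imwrite(f"pics/{n}1.png",cv2.resize(crop,None,fx=z,fy=z,interpolation=cv2.INTER_CUBIC))
    t,_=cv2.threshold(v[m0>0],0,255,cv2.THRESH_OTSU);p=(270,195) if n=="top" else (300,235)
    print(n,"otsu",t,"board hsv",hsv[p[1],p[0]])
    b=((v<t)&(m0>0)).astype(np.uint8)*255
    b=cv2.morphologyEx(b,cv2.MORPH_OPEN,np.ones((3,3)))
    c=max(cv2.findContours(b,cv2.RETR_EXTERNAL,2)[0],key=cv2.contourArea)
    hull=cv2.convexHull(c)[:,0]
    P=np.array([ray(s,u,w,18.5)[:2] for u,w in hull],np.float32)
    (cx,cy),(w,h),a=cv2.minAreaRect(P);print(" board",cx,cy,w,h,a)
    inner=cv2.fillConvexPoly(np.zeros_like(b),hull,255)
    g=((hsv[...,1]<80)&(v>100)&(inner>0)).astype(np.uint8)
    def show(nm,g,zz,mn):
        k,l,st,ce=cv2.connectedComponentsWithStats(g)
        for i in range(1,k):
            if st[i,4]>=mn:print(" ",nm,np.round(ce[i],1),st[i,2:],np.round(ray(s,*ce[i],zz)[:2],1))
    show("grey",g,24,12)
    show("block",((hsv[...,1]>100)&(v>=t)&(cv2.erode(inner,np.ones((7,7)))>0)).astype(np.uint8),38,60)
    show("dark",((v<80)&(m0>0)&(cv2.dilate(inner,np.ones((5,5)))==0)).astype(np.uint8),22,3)
E
python3 m.py
```

```text
top otsu 199.0 board hsv [ 16 130 161]
 board 533.8031616210938 -51.94740295410156 234.4158935546875 186.0768585205078 12.97761058807373
  grey [288.6 175.1] [ 8  9 58] [635.3 -27.6]
  grey [324.6 205.9] [10  8 65] [ 551.4 -128.4]
  grey [268.3 216.8] [11  9 72] [516.1  25.5]
  grey [304.4 248.7] [ 8 11 71] [431.9 -74.6]
  block [298.7 212.6] [ 31  25 231] [528.  -56.2]
  dark [343. 250.] [3 3 5] [ 431.9 -179.5]
  dark [268.7 265. ] [3 3 7] [385.6  20.6]
side otsu 145.0 board hsv [ 15 131 121]
 board 534.8888549804688 -48.44895935058594 233.04595947265625 181.91319274902344 13.037829399108887
  grey [265.8 222. ] [12  7 49] [518.3  28.1]
  grey [319.9 227.4] [13  8 61] [636.2 -22.8]
  grey [238.3 259.2] [ 13  14 104] [433.5 -70.2]
  grey [297.4 266.6] [ 14  15 128] [ 552.7 -124.2]
  block [280.2 239.1] [ 36  27 486] [534.1 -48.2]
  dark [364.1 200.4] [ 16  31 247] [771.6  40.9]
  dark [247.9 298.7] [3 4 9] [ 432.9 -178.3]
  dark [256.5 306.2] [4 3 6] [ 445.9 -200.9]
  dark [249.5 308.5] [4 2 4] [ 431.2 -202.8]
```

View pics/top1.png

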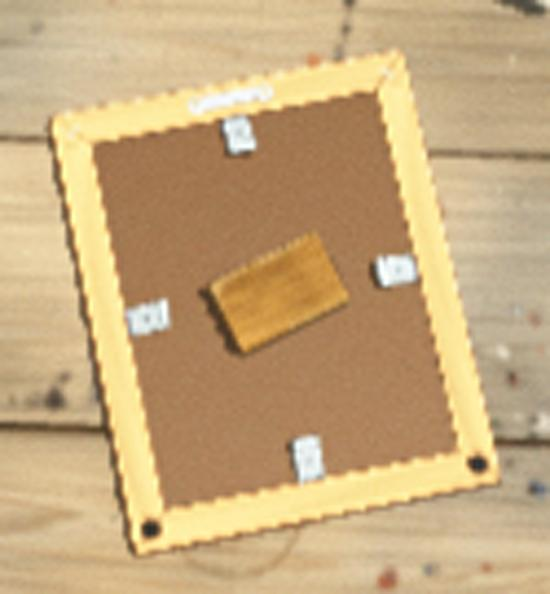

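View pics/side1.png

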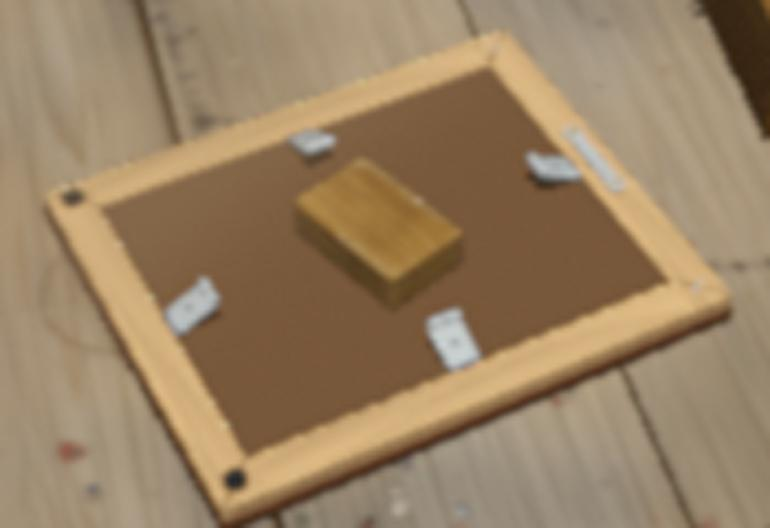

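The close-ups confirm the white hanger strip on the far (+x) rail, at top1 (230,98), and the bumpers on the near rail. The block lies askew, between the left and right tabs. The board measures 234x186, against the required 236x186. Frame centre is about (534,-50) at yaw 13°.

Flat pad positions:
- **Top:** (623,-29)
- **Bottom:** (445,-71)
- **Left:** (519,15)
- **Right:** (549,-115)

I'll start moving with the gripper shut.

servo_tool(
  plan=[
    [[0.028,0.032,0,0,0],[0.028,0.032,0,0,0],[0.028,0.032,0,0,0],[0.028,0.032,0,0,0],[0.028,0.032,0,0,0],[0.028,0.032,0,0,0],[0.028,0.032,0,0,0],[0.028,0.032,0,0,0],[0.028,0.032,0,0,0],[0.028,0.032,0,0,0]],
  ],
  force=20,
)

```text
time: 1.1
tool_pos: [420.3, -261.9, 303.6]
tcp_rot: [-180.0, 0.0, 13.4]
ft_force: [1.0, -0.8, 0.0]
finger_gap: 0.1
grip_force: 0.0
```

servo_tool(
  plan=[
    [[0.029,0.0335,0,0,0],[0.029,0.0335,0,0,0],[0.029,0.0335,0,0,0],[0.029,0.0335,0,0,0],[0.029,0.0335,0,0,0],[0.029,0.0335,-0.02,0,0],[0.029,0.0335,-0.02,0,0],[0,0,-0.045,0,0],[0,0,-0.045,0,0],[0,0,0,0,0]],
  ],
)

```text
time: 2.1
tool_pos: [617.7, -27.9, 165.2]
tcp_rot: [-179.7, 0.8, 13.5]
ft_force: [-1.8, -0.1, -1.1]
finger_gap: 0.3
grip_force: 0.0
```

Run:
```python
from h import *
s=optics.snapshot("wrist");f=s["frame"]
st=sense();print(np.round(st["tool_pos"],1),np.round(st["ft_force"],2),st["time"])
for n,p in dict(top=(623,-29,22),tip=(623,-29,100)).items():print(n,np.round(px(s,p)))
t=optics.snapshot("side");a=cv2.resize(t["frame"][180:310,190:390],(800,520))
b=cv2.resize(f,(800,600))
cv2.imwrite("pics/w2.png",b);cv2.imwrite("pics/s2.png",a)
```

```text
[619.7 -28.5 169.6] [-0.06 -0.01  0.14] 2.15
top [284. 216.]
tip [286. 272.]
```

View pics/w2.png

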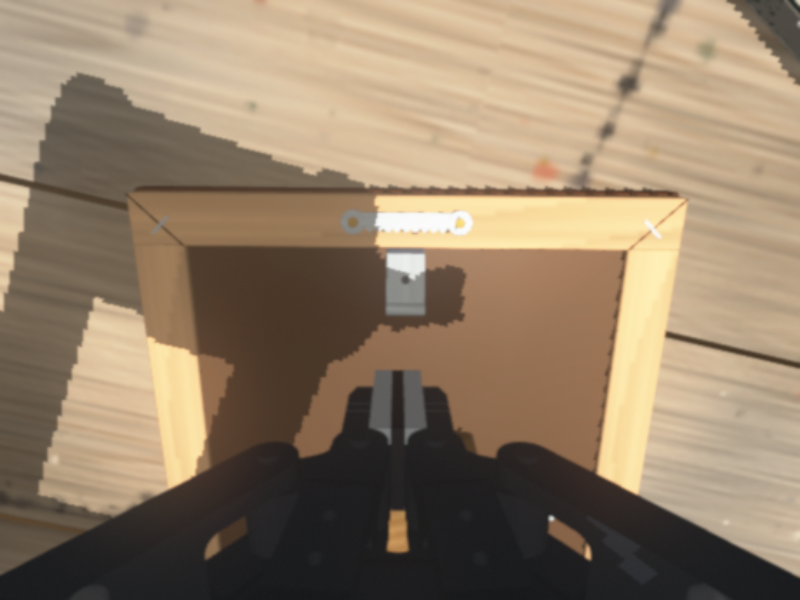

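The wrist view shows the hanger strip at (405,222) and the top tab standing up behind the fingertips, from its hinge at (406,250) to its roll at (406,310). The predicted pad pixel (406,309) lands on the roll. I'll check the rail edge numerically and then let the arm settle.

servo_tool(
  plan=[
    [[0,0,-0.02,0,0],[0,0,-0.015,0,0],[0,0,0,0,0],[0,0,0,0,0],[0,0,0,0,0]],
  ],
)

```text
time: 2.7
tool_pos: [623.4, -29.3, 140.6]
tcp_rot: [180.0, -0.1, 13.4]
ft_force: [-0.3, 0.6, 0.4]
finger_gap: 0.2
grip_force: 0.0
```

Run:
```python
from h import *
s=optics.snapshot("wrist");f=s["frame"];st=sense();print(np.round(st["tool_pos"],1),np.round(st["ft_force"],2),st["time"])
hsv=cv2.cvtColor(f,cv2.COLOR_BGR2HSV);g=((hsv[...,1]<70)&(hsv[...,2]>90)).astype(np.uint8)
k,l,q,ce=cv2.connectedComponentsWithStats(g)
for i in range(1,k):
    if q[i,4]>150:
        x,y,w,h,a=q[i];print(q[i],np.round(ray(s,x+w/2,y,19)[:2],1),np.round(ray(s,x+w/2,y+h,32)[:2],1))
print("expect hinge (649,-23.5) px",np.round(px(s,(649,-23.5,20))),"hanger 129:",np.round(px(s,(659.7,-21,21))), "raised end",np.round(px(s,(627.5,-28.5,33))))
cv2.imwrite("pics/w3.png",cv2.resize(f,(800,600)))
```

```text
[623.4 -29.2 140.5] [-0.11  1.17  2.16] 2.75
[    0     0   398   157 32186] [731.   35.3] [660.3  20. ]
[ 180    1  257   82 1514] [742.7 -15.1] [706.2 -23.7]
[ 242    0  270   88 1722] [750.7 -46.5] [711.6 -55.5]
[ 394    0  166   77 3420] [761.7 -92.5] [727.1 -99.2]
[512  67  48  21 254] [ 740.9 -132.3] [ 729. -128.]
[ 251   73  219   76 2154] [717.9 -48.4] [682.7 -56.3]
[374  74 120  38 511] [726.  -84.2] [707.6 -85.2]
[415  97  26  18 174] [715. -85.] [705.6 -82.9]
[ 252  110  125   36 1172] [695.5 -30.8] [678.8 -33.9]
[231 124  91  23 519] [684.2 -13.5] [674. -16.]
[481 143  79  27 343] [ 704.6 -140.1] [ 691.3 -136.9]
[  0 152  56  34 697] [639.7 110.4] [625.9 101.2]
[496 155  64  31 827] [ 699.7 -146.6] [ 684.7 -144. ]
[ 227  165  103   21 1560] [663.8 -19.5] [655.3 -21.5]
[ 262  195   32   53 1664] [647.8 -23. ] [622.8 -29. ]
[ 482  203   78   70 2811] [ 674.5 -153.8] [ 639.3 -160.4]
[ 42 247  34  16 300] [589.5  90.7] [587.1  83.1]
[260 259  15  51 524] [609.9 -26. ] [585.4 -32. ]
[282 259  16  51 539] [612.9 -38.5] [588.3 -44.2]
[ 38 260  43  39 953] [581.5  89.8] [565.4  81.3]
[ 462  264   98  140 9567] [ 639.5 -163.2] [ 557.1 -190.4]
[  0 328  50  17 362] [531.6 107. ] [531.   98.4]
[144 373  20  18 175] [517.4  26.3] [516.4  21.8]
[392 373  22  19 241] [ 553.9 -127. ] [ 550.3 -123.6]
expect hinge (649,-23.5) px [279. 194.] hanger 129: [279. 174.] raised end [279. 240.]
```

View pics/w3.png

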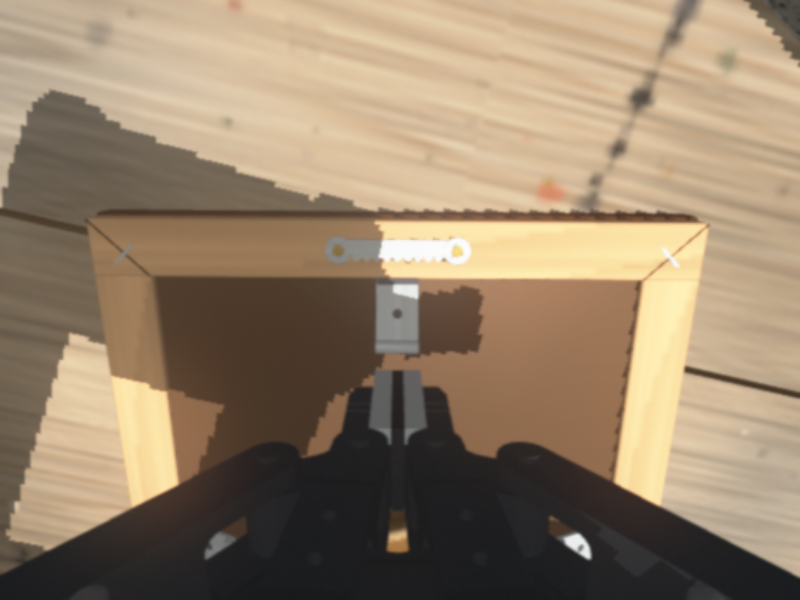

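The measured hinge is (647.8,-23.0), against a predicted (649,-23.5). That agrees to about 1 mm, so I'll press.

servo_tool(
  plan=[
    [[0,0,-0.015,0,0],[0,0,-0.013,0,0],[0,0,-0.003,0,0],[0,0,-0.003,0,0],[0,0,-0.003,0,0],[0,0,-0.003,0,0],[0,0,-0.002,0,0],[0,0,0,0,0],[0,0,0,0,0]],
  ],
)

```text
time: 3.65
tool_pos: [622.8, -29.0, 97.0]
tcp_rot: [180.0, -0.0, 13.5]
ft_force: [0.1, -0.0, 0.4]
finger_gap: 0.2
grip_force: 0.0
```

servo_tool(
  plan=[
    [[0,0,-0.001,0,0],[0,0,-0.001,0,0],[0,0,0,0,0],[0,0,0,0,0]],
  ],
)

```text
time: 4.05
tool_pos: [622.7, -29.0, 94.9]
tcp_rot: [180.0, -0.0, 13.5]
ft_force: [-1.0, -0.6, 0.4]
finger_gap: -0.0
grip_force: 0.2
```

servo_tool(
  plan=[
    [[0,0,-0.0005,0,0],[0,0,0,0,0],[0,0,0,0,0]],
  ],
)

```text
time: 4.35
tool_pos: [622.7, -29.1, 94.7]
tcp_rot: [180.0, -0.0, 13.5]
ft_force: [-1.3, 0.3, 3.5]
finger_gap: 0.2
grip_force: 2.0
```

servo_tool(
  plan=[
    [[0,0,-0.0005,0,0],[0,0,0,0,0],[0,0,0,0,0]],
  ],
)

```text
time: 4.65
tool_pos: [622.8, -29.1, 94.5]
tcp_rot: [180.0, -0.0, 13.5]
ft_force: [-4.2, -0.2, 6.8]
finger_gap: 0.2
grip_force: 3.6
```

servo_tool(
  plan=[
    [[0,0,-0.0005,0,0],[0,0,0,0,0],[0,0,0,0,0]],
  ],
)

```text
time: 4.95
tool_pos: [622.8, -29.1, 94.4]
tcp_rot: [180.0, -0.0, 13.5]
ft_force: [-4.1, 0.0, 9.9]
finger_gap: -0.5
grip_force: 5.0
```

The stop is clear: force climbs steeply at z 94.5. I'll back off and check from a clear height.

servo_tool(
  plan=[
    [[0,0,0.003,0,0],[0,0,0.015,0,0],[0,0,0.028,0,0],[0,0,0.0,0,0],[0,0,0,0,0],[0,0,0,0,0]],
  ],
)

```text
time: 5.55
tool_pos: [622.2, -29.0, 139.0]
tcp_rot: [-180.0, 0.0, 13.5]
ft_force: [0.7, -0.0, -0.7]
finger_gap: -0.1
grip_force: 0.0
```

```bash
cat > w.py <<'E'
from h import *
import sys
s=optics.snapshot("wrist");f=s["frame"];st=sense();print(np.round(st["tool_pos"],1),st["time"])
hsv=cv2.cvtColor(f,cv2.COLOR_BGR2HSV);g=((hsv[...,1]<70)&(hsv[...,2]>90)).astype(np.uint8)
k,l,q,ce=cv2.connectedComponentsWithStats(g)
for i in range(1,k):
    x,y,w,h,a=q[i]
    if a>150 and 220<x<310 and 150<y<255:
        print(q[i],np.round(ray(s,x+w/2,y,19)[:2],1),np.round(ray(s,x+w/2,y+h,19)[:2],1),np.round(ray(s,x+w/2,y+h,32)[:2],1))
E
python3 w.py
```

```text
[622.  -28.9 138.5] 5.6
[ 228  163  105   21 1589] [663.8 -19.8] [652.9 -22.5] [655.4 -21.8]
[ 264  193   31   52 1573] [647.9 -23.1] [618.8 -30.2] [623.7 -28.9]
```

servo_tool(
  plan=[
    [[-0.0445,-0.0105,0.01,0,0],[-0.0445,-0.0105,0,0,0],[-0.0445,-0.0105,0,0,0],[-0.0445,-0.0105,0,0,0],[0,0,-0.01,0,0],[0,0,0,0,0],[0,0,0,0,0]],
  ],
)

```text
time: 6.3
tool_pos: [445.2, -71.0, 139.4]
tcp_rot: [-180.0, -0.0, 13.4]
ft_force: [0.4, 0.9, 0.3]
finger_gap: -0.1
grip_force: 0.0
```

```bash
python3 w.py
python3 - <<'E'
from h import *
for n in ("side",):
    s=optics.snapshot(n);f=s["frame"]
    a=f[180:310,190:380]
    import pickle
    o=pickle.load(open(n+".pkl","rb"))["frame"][180:310,190:380]
    cv2.imwrite("pics/cmp.png",cv2.resize(np.vstack([o,a]),None,fx=2.3,fy=2.3,interpolation=cv2.INTER_CUBIC)) if 0 else cv2.imwrite("pics/cmp.png",cv2.resize(np.hstack([o,a]),(798,273),interpolation=cv2.INTER_CUBIC))
E
```

```text
[445.7 -71.  139.7] 6.35
[ 259  250   39   61 1423] [438.7 -72.4] [400.8 -81.5] [408.4 -79.7]
```

View pics/cmp.png

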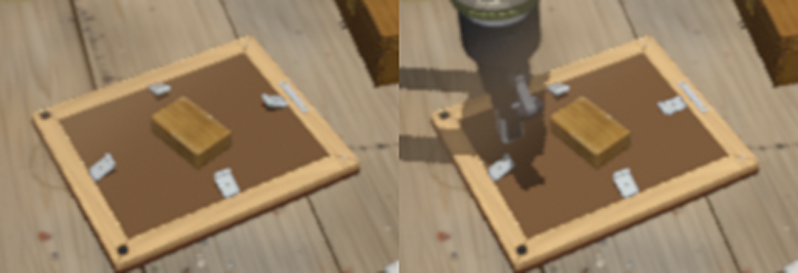

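In the side comparison (before on the left, now on the right), the top tab at (672,104) lies flat on the board, and the frame and block have not moved. Next is the bottom tab.

servo_tool(
  plan=[
    [[0,0,-0.015,0,0],[0,0,-0.014,0,0],[0,0,-0.003,0,0],[0,0,-0.003,0,0],[0,0,-0.003,0,0],[0,0,-0.003,0,0],[0,0,-0.002,0,0],[0,0,-0.001,0,0],[0,0,0,0,0],[0,0,0,0,0]],
  ],
)

```text
time: 7.4
tool_pos: [444.5, -71.1, 95.4]
tcp_rot: [-180.0, 0.0, 13.5]
ft_force: [0.7, -0.6, 1.2]
finger_gap: -0.0
grip_force: 0.4
```

servo_tool(
  plan=[
    [[0,0,-0.001,0,0],[0,0,0,0,0],[0,0,0,0,0]],
  ],
)

```text
time: 7.7
tool_pos: [444.6, -71.1, 94.6]
tcp_rot: [180.0, 0.0, 13.5]
ft_force: [-0.8, -1.0, 4.6]
finger_gap: 0.1
grip_force: 2.3
```

servo_tool(
  plan=[
    [[0,0,-0.0005,0,0],[0,0,0,0,0],[0,0,0,0,0]],
  ],
)

```text
time: 8.0
tool_pos: [444.7, -71.1, 94.3]
tcp_rot: [180.0, 0.0, 13.5]
ft_force: [-3.8, -0.5, 9.3]
finger_gap: -0.2
grip_force: 4.3
```

servo_tool(
  plan=[
    [[0,0,-0.0004,0,0],[0,0,0,0,0],[0,0,0,0,0]],
  ],
)

```text
time: 8.3
tool_pos: [444.7, -71.1, 94.2]
tcp_rot: [180.0, 0.0, 13.5]
ft_force: [-5.1, 0.7, 12.1]
finger_gap: -0.0
grip_force: 5.9
```

servo_tool(
  plan=[
    [[0,0,0.003,0,0],[0,0,0.02,0,0],[0,0,0.039,0,0],[0.0185,0.0215,0,8,0],[0.0185,0.0215,0,8,0],[0.0185,0.0215,0,8,0],[0.0185,0.0215,0,8,0],[0,0,0,8,0],[0,0,0,8,0],[0,0,0,8,0]],
  ],
)

```text
time: 9.3
tool_pos: [518.3, 15.3, 154.8]
tcp_rot: [-179.9, 0.0, 69.8]
ft_force: [-0.0, -0.5, -0.1]
finger_gap: 0.1
grip_force: 0.0
```

servo_tool(
  plan=[
    [[0,0,0,8,0],[0,0,0,8,0],[0,0,0,8,0],[0,0,0,8,0],[0,0,-0.02,2,0],[0,0,0,0,0],[0,0,0,0,0],[0,0,0,0,0]],
  ],
)

```text
time: 10.1
tool_pos: [518.8, 15.0, 136.0]
tcp_rot: [180.0, 0.0, 103.4]
ft_force: [0.5, 0.8, -0.2]
finger_gap: 0.3
grip_force: 0.0
```

Run:
```python
from h import *
s=optics.snapshot("wrist");f=s["frame"];st=sense();print(np.round(st["tool_pos"],1),st["time"])
print("hinge",np.round(px(s,(513,40.5,20))*np.array([800/560,600/420])),"flat pad",np.round(px(s,(519,15,22))*np.array([800/560,600/420])))
cv2.imwrite("pics/w4.png",cv2.resize(f,(800,600)))
```

```text
[519.   14.9 136.2] 10.15
hinge [399. 282.] flat pad [399. 350.]
```

View pics/w4.png

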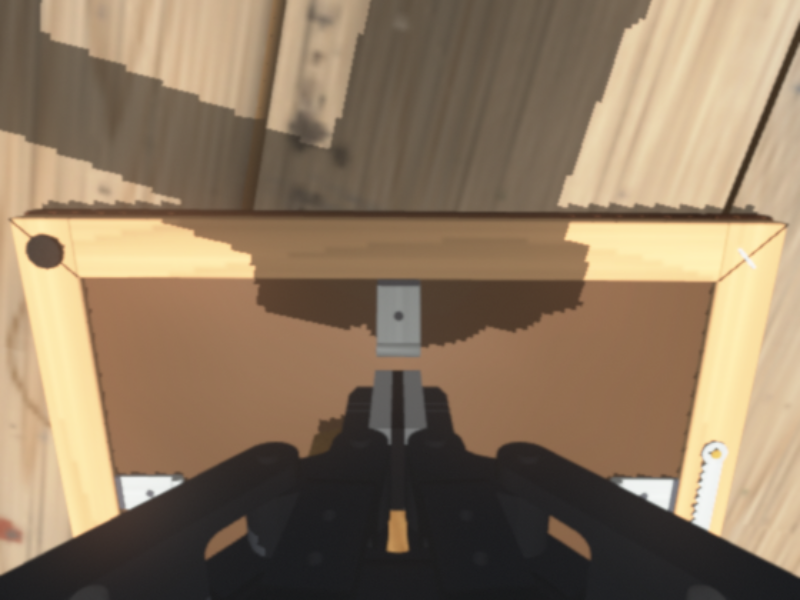

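The wrist view shows the left tab at (398,318), with its hinge at row 281 against a predicted 282. It is centred in front of the fingertips, with the hanger on the right and a bumper on the left, as expected. I'll press it.

servo_tool(
  plan=[
    [[0,0,-0.013,0,0],[0,0,-0.012,0,0],[0,0,-0.003,0,0],[0,0,-0.003,0,0],[0,0,-0.003,0,0],[0,0,-0.003,0,0],[0,0,-0.002,0,0],[0,0,-0.001,0,0],[0,0,0,0,0],[0,0,0,0,0]],
  ],
)

```text
time: 11.15
tool_pos: [518.6, 15.1, 95.5]
tcp_rot: [-180.0, -0.0, 103.5]
ft_force: [0.5, 0.3, 1.0]
finger_gap: -0.2
grip_force: 0.2
```

servo_tool(
  plan=[
    [[0,0,-0.001,0,0],[0,0,0,0,0],[0,0,0,0,0]],
  ],
)

```text
time: 11.45
tool_pos: [518.7, 15.0, 94.7]
tcp_rot: [180.0, -0.0, 103.5]
ft_force: [-0.6, -0.3, 3.6]
finger_gap: 0.0
grip_force: 1.6
```

servo_tool(
  plan=[
    [[0,0,-0.0005,0,0],[0,0,0,0,0],[0,0,0,0,0]],
  ],
)

```text
time: 11.75
tool_pos: [518.7, 15.0, 94.5]
tcp_rot: [180.0, 0.0, 103.5]
ft_force: [-3.4, -0.5, 6.5]
finger_gap: -0.4
grip_force: 3.5
```

servo_tool(
  plan=[
    [[0,0,-0.0008,0,0],[0,0,0,0,0],[0,0,0,0,0]],
  ],
)

```text
time: 12.05
tool_pos: [518.9, 15.0, 94.2]
tcp_rot: [180.0, 0.0, 103.5]
ft_force: [-4.6, -0.8, 12.3]
finger_gap: -0.1
grip_force: 6.2
```

servo_tool(
  plan=[
    [[0,0,0.003,0,0],[0,0,0.02,0,0],[0,0,0.039,0,0],[0,0,0,0,0],[0.0075,-0.0325,0,0,0],[0.0075,-0.0325,0,0,0],[0.0075,-0.0325,0,0,0],[0.0075,-0.0325,0,0,0],[0,0,0,0,0],[0,0,0,0,0]],
  ],
)

```text
time: 13.05
tool_pos: [548.3, -115.4, 154.5]
tcp_rot: [-180.0, -0.1, 103.4]
ft_force: [0.6, 0.6, -0.8]
finger_gap: -0.2
grip_force: 0.0
```

servo_tool(
  plan=[
    [[0,0,-0.02,0,0],[0,0,-0.015,0,0],[0,0,-0.01,0,0],[0,0,-0.003,0,0],[0,0,-0.003,0,0],[0,0,-0.003,0,0],[0,0,-0.003,0,0],[0,0,-0.003,0,0],[0,0,0,0,0],[0,0,0,0,0]],
  ],
)

```text
time: 14.05
tool_pos: [548.6, -115.2, 95.2]
tcp_rot: [-180.0, 0.0, 103.4]
ft_force: [0.6, -1.0, 0.2]
finger_gap: -0.4
grip_force: 0.0
```

servo_tool(
  plan=[
    [[0,0,-0.001,0,0],[0,0,0,0,0],[0,0,0,0,0]],
  ],
)

```text
time: 14.35
tool_pos: [548.7, -115.2, 94.6]
tcp_rot: [180.0, 0.0, 103.4]
ft_force: [-1.5, 0.1, 5.1]
finger_gap: -0.2
grip_force: 2.4
```

servo_tool(
  plan=[
    [[0,0,-0.0005,0,0],[0,0,0,0,0],[0,0,0,0,0]],
  ],
)

```text
time: 14.65
tool_pos: [548.8, -115.2, 94.4]
tcp_rot: [180.0, 0.0, 103.5]
ft_force: [-2.8, -0.1, 8.0]
finger_gap: 0.1
grip_force: 4.2
```

servo_tool(
  plan=[
    [[0,0,-0.0005,0,0],[0,0,0,0,0],[0,0,0,0,0]],
  ],
)

```text
time: 14.95
tool_pos: [548.9, -115.2, 94.3]
tcp_rot: [180.0, 0.0, 103.5]
ft_force: [-4.9, 1.0, 12.5]
finger_gap: -0.1
grip_force: 5.8
```

servo_tool(
  plan=[
    [[0,0,0.003,0,0],[0,0,0.02,0,0],[0,0,0.039,0,0],[-0.02,-0.03,0.03,0,0],[-0.02,-0.03,0.03,0,0],[-0.02,-0.04,0.02,0,0],[-0.02,-0.04,0.02,0,0],[-0.02,-0.04,0.0,0,0],[0,0,0,0,0],[0,0,0,0,0]],
  ],
)

```text
time: 15.95
tool_pos: [448.1, -295.7, 254.9]
tcp_rot: [180.0, -0.0, 103.3]
ft_force: [0.5, 0.4, -0.1]
finger_gap: -0.1
grip_force: 0.0
```

Run:
```python
from h import *
import pickle
R=[]
for n,b in(("side",(190,180,380,310)),("top",(235,145,360,280))):
    s=optics.snapshot(n);f=s["frame"];o=pickle.load(open(n+".pkl","rb"))["frame"]
    R.append(cv2.resize(np.hstack([i[b[1]:b[3],b[0]:b[2]] for i in(o,f)]),None,fx=2.1,fy=2.1,interpolation=cv2.INTER_CUBIC))
w=max(i.shape[1] for i in R)
cv2.imwrite("pics/end.png",np.vstack([cv2.copyMakeBorder(i,0,0,0,w-i.shape[1],0) for i in R]))
print(sense()["time"])
```

```text
16.05
```

View pics/end.png

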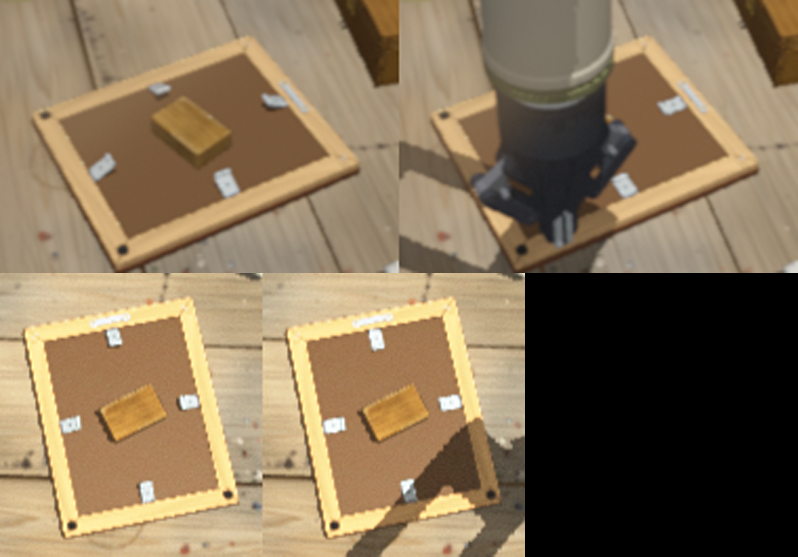

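In the final pair, the top and right tabs are flat, and the frame and block are unmoved. The arm hides the left and bottom tabs from the side camera, so I'll clear it and look once more.

servo_tool(
  plan=[
    [[-0.028,-0.032,0,0,0],[-0.028,-0.032,0,0,0],[-0.028,-0.032,0,0,0],[-0.028,-0.032,0,0,0],[-0.028,-0.032,0,0,0],[-0.028,-0.032,0,0,0],[-0.028,-0.032,0,0,0],[-0.028,-0.032,0,0,0],[0,0,0,0,0],[0,0,0,0,0]],
  ],
)

```text
time: 17.05
tool_pos: [225.3, -550.6, 254.4]
tcp_rot: [180.0, -0.1, 103.5]
ft_force: [-0.4, 0.5, 0.3]
finger_gap: -0.2
grip_force: 0.0
```

```bash
cp side.pkl side_o.pkl
python3 - <<'E'
from h import *
import pickle
o=pickle.load(open("side.pkl","rb"))["frame"]
for n in("top","side"):
    s=optics.snapshot(n);pickle.dump(s,open(n+".pkl","wb"))
b=(190,180,380,310)
cv2.imwrite("pics/end2.png",cv2.resize(np.hstack([i[b[1]:b[3],b[0]:b[2]] for i in(o,s["frame"])]),(798,273),interpolation=cv2.INTER_CUBIC))
E
python3 m.py
```

```text
top otsu 200.0 board hsv [ 16 128 160]
 board 533.80322265625 -51.94740295410156 234.41592407226562 186.07687377929688 12.97761344909668
  grey [288.5 175.9] [ 8 11 71] [633.  -27.5]
  grey [323.9 206.4] [11  8 74] [ 549.8 -126.5]
  grey [268.7 217. ] [12  9 75] [515.4  24.3]
  grey [304.3 248.4] [ 9 12 80] [432.8 -74.2]
  block [299.8 213.4] [ 27  25 187] [525.7 -59.3]
  dark [343. 250.] [3 3 5] [ 431.9 -179.5]
  dark [268.7 265. ] [3 3 7] [385.6  20.6]
side otsu 144.0 board hsv [ 14 131 119]
 board 534.8888549804688 -48.44895935058594 233.04595947265625 181.91319274902344 13.037829399108887
  grey [265.9 224. ] [13  9 76] [516.9  21.3]
  grey [319.5 229.9] [14 10 90] [632.7 -30.2]
  grey [239.4 260.8] [ 15  12 108] [435.2 -75.3]
  grey [296.9 267.8] [ 13  13 110] [ 550.9 -127. ]
  block [280.1 239.1] [ 36  27 482] [534.  -48.3]
  dark [364.1 200.4] [ 16  31 248] [771.6  41. ]
  dark [247.9 298.7] [3 4 9] [ 432.9 -178.3]
  dark [256.7 306.4] [4 4 7] [ 446.2 -201.6]
  dark [249.  308.6] [5 2 5] [ 430.2 -202.8]
```

View pics/end2.png

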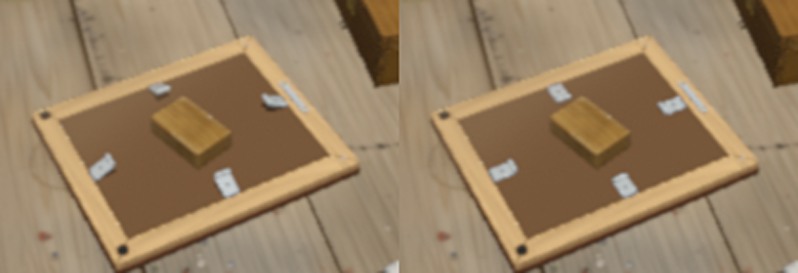

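All four tabs now lie flat, at (672,104), (503,171), (559,93) and (625,185). The frame outline measures exactly as before and the block has not moved.

```bash
python3 -c "
from bench import r
print(r.hand_in())"
```

```text
the job is handed in; nothing more can be done
None
```

All four tabs were pressed flat in the order asked (top, bottom, left, right) with about 10–13 N each; the final camera check shows the frame and block unmoved, and the job was handed in at about 17 s.

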